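# Fit the pinch-tab dust cap on the test camera

### The job

Take the dust cap out of the pink foam tray by pinching its two orange tabs together, lower it squarely into the lens mouth of the test camera and press it gently down against the sprung collar until both latches are below the rim. Then let the tabs spring out under the rim so that the cap stays locked on by itself, held level against the collar, and take the hand away. Do not press hard on the camera, and leave everything else where it is.

Things in the scene. Friction and masses are not known exactly. Their poses are not given: they have to be found in the camera images.
- cap: Black round dust cap, about 75 g, upright in one of the tray's three cells, underside 6 mm above the table. Origin: centre of the underside; z up. Plug 48 mm in diameter, z 0 to 13 mm, its lower edge chamfered 2.5 mm; then a flange 76 mm in diameter, z 13 to 16 mm; on it two orange upright grip plates, z 16 to 44 mm.
- grip (a point): Point on the cap, on its axis at z 30 mm, midway between the two orange grip plates. Plates: 20 mm wide along x, 3 mm thick, ribbed rubber outer faces at y +21 and -21 mm when free, +15.5 and -15.5 mm when fully pinched. Pinch them from above along the cap's y axis, fingertips just above the flange (16 mm below this point).
- tab_left (a joint): Tab (grip plate and latch in one) on the cap's +y side, sliding towards the axis: 0 = sprung out, 0.0055 m = fully pinched. Spring 3.2 N when free, 7.6 N fully pinched. Its square-edged latch, 10 mm wide, lies at cap z 2 to 5.5 mm and sticks out to 29 mm from the axis when free (catches the rim), 23.5 mm when pinched (passes).
- tab_right (a joint): The same for the tab on the cap's -y side.
- tester: Test camera: fixed light grey housing 150 x 140 mm, 55 mm high, blue panel at its front (-x), upright lens barrel on top. Origin: centre of its underside. Round the barrel's rim a dark rubber collar, 68 to 78 mm in diameter, stands 7 mm above the rim; the cap's flange pushes it down, at most 6 mm to a hard stop (spring 1.4 N to start plus 1.5 N per mm, 10.4 N at the stop).
- lens_axis (a point): Point on the barrel's upright axis, 55 mm above the table (housing top). The rim's top is 36 to 60 mm above it, as the stiff focus thread was left: not measured, see or feel it. Rim: metal ring 4 mm thick, mouth 51 mm in diameter; the barrel below is 62 mm wide inside, 28 mm deep. The latches pass under the rim with the collar down 3.5 mm or more (6.6 N); the locked cap rides back to 3.5 mm.
- tray: Fixed pink foam tray 165 x 290 x 18 mm with three cells side by side along its y axis, each 149 mm long and about 86 mm wide, floor 6 mm thick. Origin: centre of its underside.
- glasses_a: brown-tinted black spectacles lying folded in a cell of the tray, 134 x 42 x 15 mm; leave it alone. Origin: centre of its underside.
- glasses_b: blue-tinted black spectacles lying folded in a cell of the tray, 134 x 42 x 15 mm; leave it alone. Origin: centre of its underside.
- cleaner: clear cleaner bottle with a blue cap, 44 mm wide, 130 mm tall, standing on the table; leave it alone. Origin: centre of its underside.
- driver: screwdriver with a red handle, 160 mm long, lying on the table; leave it alone. Origin: centre of its underside (of the middle of its length).
- tape: yellow roll (ring), 90 mm wide, 24 mm high, lying on the table; leave it alone. Origin: centre of its underside.
- screws: small glass jar with a metal lid, 50 mm wide and high, standing on the table; leave it alone. Origin: centre of its underside.
- gauge: blue plastic block, 50 x 90 x 30 mm, lying on the table; leave it alone. Origin: centre of its underside.

How it is judged:
On the way, in this order (a step that is already met when the one before it is completed fails the run):
1. the cap is lifted clear of the tray by its pinched tabs (value of joint each of tab_left, tab_right above 0.004 m and height (world z) of cap above 0.04 m), for 0.2 s.
2. the cap, tabs still pinched, sits in the mouth and presses on the sprung collar (value of joint each of tab_left, tab_right above 0.004 m and contact force between cap and tester above 4 N and horizontal distance between cap and lens_axis below 0.004 m), for 0.1 s.
At the end, for the whole second after the job is handed in: The cap is locked in the lens mouth by itself: both tabs sprung out to within 1.5 mm of free, the collar's spring pressing it against the rim (cap and camera pressing on each other with over 6 N), the cap within 4 mm of the lens axis, level within 0.06 rad and at rest (value of joint each of tab_left, tab_right below 0.0015 m and horizontal distance between cap and lens_axis below 0.004 m and angle between cap's own z axis and vertical below 0.06 rad and linear speed of cap below 0.01 m/s and contact force between cap and tester above 6 N); the robot touches nothing.
It fails at once if the camera is pressed with more than 16 N by the cap (contact force between cap and tester above 16 N).
It fails at once if the hand or arm presses on the camera with more than 5 N (contact force between any of the fingers, the arm and tester above 5 N).
It fails at once if something else is shifted by more than 15 mm (distance of any of glasses_a, glasses_b, cleaner, driver, tape, screws, gauge from where it was at the start of the episode above 0.015 m).
It also fails if it takes over 48 s, if anything falls off the work surface, if the arm or the gripper's body presses on something with over 40 N, if the wrist force passes 120 N, or if a joint passes its speed limit or range.

### The arm

A 7-joint arm with a two-finger parallel gripper is mounted at the origin on the work surface. World frame = base frame: x ahead of the robot, y to its left, z up, the work surface at z = 0. Lengths are in m, angles in rad, forces in N, time in s.
With the tool pointing down it reaches from about 0.4 to 0.85 m from the base axis. Payload 10.4 kg.
Tool frame: the origin (TCP) lies midway between the tips of the shut fingers; the grasp point (between the pads) lies 19 mm behind it; z points along the fingers, y is the line along which they close (so a half turn about z gives the same grasp; the last joint's range is limited). The gripper opens to 87 mm and grips with 3 to 60 N. Pads are 19 mm wide; open, the fingers measure 117 mm over their backs; the gripper's body (75 mm by 190 mm) begins 51 mm behind the grasp point.
Start: joints at [-1.326, 0.332, -0.065, 1.46, 0.022, 1.35, -0.088], TCP at [0.165, 0.603, 0.223] pointing down, gripper open.
Joint ranges: [-2.6, 2.6], [-0.5, 2.12], [-1.47, 1.34], [0.16, 2.42], [-1.27, 4.41], [0.06, 2.06], [-2.6, 2.6]. Speed limits (rad/s): [2.22, 2.22, 2.79, 2.79, 3.14, 3.14, 3.14].

### API

Orientations are given as a unit quaternion [x, y, z, w].
In Python, from station import r, capture gives the robot as it stands.
- The arm moves only by the tool servo_tool, never from a script. Its argument "deltas" is a list of rows, each a list of 5 numbers: the opening, from 0 (shut) to 1 (fully open), then the shift along the tool's x, y, z in m, then the turn about the tool's z in degrees. In form: [[jaw, x, y, z, turn], ...]. A call has 1 to 10 rows; each row is the pose to reach, as a shift and turn from the pose commanded when the call began, along the tool's axes at that moment; what a row does not reach only later rows make up. A row lasts 1/10 s, in which the tool goes at most 50 mm and 8.59 degrees, less where a joint would pass 70% of its speed; a pose out of reach is approached as far as the arm can. A call with a gripper value outside its range is refused whole. The fingers move at their own pace and stop on an object; "squeeze" is the grip in N (left out, the last holds). Time passes only in rows, so rows that repeat a pose let the fingers close. It gives the time, the measured TCP pose, the force, the opening and the grip force at its end, in the units of the state.
- r.get_state(): the state, without advancing time (a new reading comes with each control period).
- capture(name): name is "scene" or "top" or "wrist"; returns a dict with "frame" (400x640x3 uint8, red, green, blue), "fx", "fy", "cx", "cy" (pixels), "position" and "attitude" of the camera in the world; the wrist camera has in their place "tool_from_camera" (4x4, takes a point from camera to tool coordinates, whose origin is the TCP and whose axes are the flange's). Camera axes: x right, y up, looking along -z (the intrinsics and any distortion apply to the point x, -y, -z); pixel columns grow to the right and rows downward; lengths in m; the calibration is good to about 2 mm. A picture is of the moment at which its call begins: read the wrist's pose just before it. There is no depth.
- r.close_job(): hands the job in; it is judged then, once.
The state is a dict: "clock": time; "q": joint angles; "dq": joint speeds; "effort": joint torques, N m; "tool_pos": TCP position; "tcp_rot": TCP orientation; "contact_force": force on the tool from outside, world axes, zero at the start; "torque": the same for the moment, N m; "width": finger opening in m; "gripper_force": force on a finger pad.
Only numpy, scipy, OpenCV 4.12 (cv2) and the standard library are available. Lean on these libraries where they do the work, as an engineer would, in place of code of your own. Each camera call takes 0.05 s, during which the arm holds its last target. There are 200 camera calls.

## Working session

There is one attempt and no reset: what is moved stays moved. The work goes in short steps, Python scripts to look and compute and a tool call to move; the robot and the scene stay as the last step left them, time stands still between calls to the robot, and variables do not carry over. Pictures are saved under pics/ and viewed, at most 10 in all, crops included, and the job is handed in when it is done.

Besides the shell and the picture viewer there is one more tool, called after "Call:" as name(argument=value, ...) on one line, values as JSON. servo_tool: Moves the arm, as the interface text tells. Its arguments: {"type":"object","properties":{"deltas":{"type":"array"},"squeeze":{"type":"number"}},"required":["deltas"]}

```bash
mkdir -p pics; ls; python3 - <<'E'
from station import r, capture
import cv2
s=r.get_state();print(s)
for n in("scene","top"):
    c=capture(n);cv2.imwrite(f"pics/{n}0.png",c["frame"][:,:,::-1]);print({k:v for k,v in c.items() if k!="frame"})
c=capture("wrist");print({k:v for k,v in c.items() if k!="frame"})
E
```

```text
pics
{'clock': 0.0, 'q': array([-1.32561014,  0.33288361, -0.0647056 ,  1.46092083,  0.02161845,
        1.34993729, -0.08852681]), 'dq': array([ 0.00019761, -0.00051887, -0.00032333, -0.00068529,  0.00018047,
       -0.00055898, -0.00099495]), 'effort': array([-5.01090744e-04, -6.23260260e+01,  2.41011410e-02, -3.89901066e+01,
       -6.14614505e-02,  3.98683024e-02,  1.46172792e-04]), 'tool_pos': array([0.16527875, 0.60234372, 0.22175643]), 'tcp_rot': array([ 1.33491829e-01,  9.91049648e-01, -7.24334865e-04, -5.50531294e-05]), 'contact_force': array([-0.01894999, -0.24058329, -0.42953901]), 'torque': array([ 0.02211641,  0.03287706, -0.02805747]), 'gripper_force': 0.0, 'width': 0.08709418473796214}
{'fx': 370.964744036863, 'fy': 370.964744036863, 'cx': 318.7911466220581, 'cy': 203.818989193605, 'position': array([1.23937839, 0.0744858 , 0.98307749]), 'attitude': array([0.20431571, 0.26183651, 0.73574376, 0.59023542])}
{'fx': 445.7855740453814, 'fy': 445.7855740453814, 'cx': 318.24203803575296, 'cy': 201.5699156920892, 'position': array([ 0.41119187, -0.09637254,  1.14906697]), 'attitude': array([-0.04353941,  0.03641382,  0.70679849, -0.70513421])}
{'fx': 325.7526811340349, 'fy': 325.7526811340349, 'cx': 317.1602166515953, 'cy': 200.47307035970644, 'tool_from_camera': array([[-6.52943843e-05,  9.61766367e-01,  2.73871229e-01,
         7.53206573e-02],
       [ 9.99999498e-01,  3.36649536e-04, -9.43815275e-04,
         1.94833533e-03],
       [-9.99928411e-04,  2.73871030e-01, -9.61765907e-01,
        -1.62519269e-01],
       [ 0.00000000e+00,  0.00000000e+00,  0.00000000e+00,
         1.00000000e+00]])}
```

View pics/top0.png

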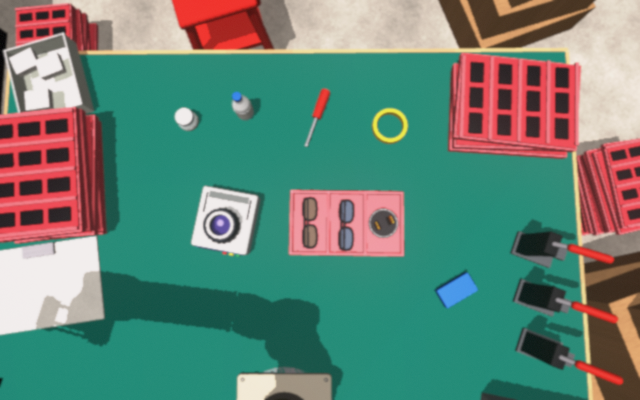

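View pics/scene0.png

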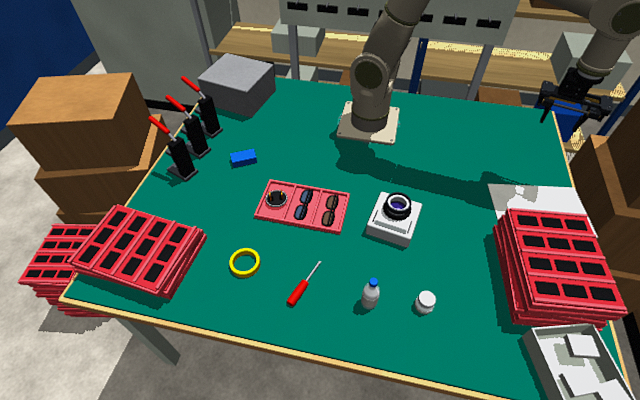

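The top view shows the cap at about (383,222) in the tray's right cell, with the lens at about (221,225). The scene view shows the same layout, with the cap at (276,199) and the lens at (398,207).

```bash
cat > h.py <<'E'
import numpy as np, cv2
from scipy.spatial.transform import Rotation as R
from station import r, capture
def pose(c,s=None):
    if "position" in c: return np.array(c["position"]),R.from_quat(c["attitude"]).as_matrix()
    T=np.eye(4);T[:3,:3]=R.from_quat(s["tcp_rot"]).as_matrix();T[:3,3]=s["tool_pos"]
    M=T@c["tool_from_camera"];return M[:3,3],M[:3,:3]
def ray(c,uv,s=None):
    p,A=pose(c,s);d=np.array([(uv[0]-c["cx"])/c["fx"],-(uv[1]-c["cy"])/c["fy"],-1.]);return p,A@d
def plane(c,uv,z,s=None):
    p,d=ray(c,uv,s);return p+d*(z-p[2])/d[2]
def proj(c,X,s=None):
    p,A=pose(c,s);q=A.T@(np.array(X)-p);return np.array([c["cx"]+c["fx"]*q[0]/-q[2],c["cy"]-c["fy"]*q[1]/-q[2]])
def cross(r1,r2):
    (p,d),(q,e)=r1,r2;t=np.linalg.lstsq(np.c_[d,-e],q-p,rcond=None)[0]
    return (p+t[0]*d+q+t[1]*e)/2,np.linalg.norm(p+t[0]*d-q-t[1]*e)
def intool(s,v): return R.from_quat(s["tcp_rot"]).as_matrix().T@np.array(v)
def snap(name): 
    s=r.get_state();return s,capture(name)
E
python3 - <<'E'
from h import *
s,c=snap("top");_,d=snap("scene")
f=c["frame"];hsv=cv2.cvtColor(f,cv2.COLOR_RGB2HSV)
print("cap",plane(c,(383,222),.022),"lens by cross",cross(ray(c,(221,225)),ray(d,(398,205))))
t=cv2.inRange(hsv,(150,40,80),(180,255,255))|cv2.inRange(hsv,(0,40,150),(4,255,255))
t[:, :270]=0;t[:,420:]=0;t[:150]=0;t[300:]=0
cn=max(cv2.findContours(t,0,2)[0],key=cv2.contourArea);b=cv2.boxPoints(cv2.minAreaRect(cn))
print("tray",[plane(c,p,.018).round(4) for p in b])
E
```

```text
cap [ 0.48680839 -0.24871732  0.022     ] lens by cross (array([0.47725131, 0.15011432, 0.07082794]), np.float64(0.0004901840613332948))
tray [array([ 0.5698, -0.0102,  0.018 ]), array([ 0.5688, -0.3018,  0.018 ]), array([ 0.4039, -0.298 ,  0.018 ]), array([ 0.4044, -0.0111,  0.018 ])]
```

Call:
servo_tool(deltas=[[1,-0.42,-0.353,-0.03,0],[1,-0.42,-0.353,-0.03,0],[1,-0.42,-0.353,-0.03,0],[1,-0.42,-0.353,-0.03,0],[1,-0.42,-0.353,-0.03,0],[1,-0.42,-0.353,-0.03,0],[1,-0.42,-0.353,-0.03,0],[1,-0.42,-0.353,-0.03,0],[1,-0.42,-0.353,-0.03,0],[1,-0.42,-0.353,-0.03,0]])

```text
clock: 1.25
tool_pos: [0.4497, 0.1899, 0.2502]
tcp_rot: [0.133, 0.991, 0.0, 0.0]
contact_force: [1.0, 0.3, -0.8]
width: 0.0866
gripper_force: 0.0
```

Call:
servo_tool(deltas=[[1,-0.035,-0.03,0,0],[1,-0.035,-0.03,0,0],[1,-0.035,-0.03,0,0],[1,-0.035,-0.03,0,0]])

```text
clock: 1.65
tool_pos: [0.4742, 0.1547, 0.2497]
tcp_rot: [0.133, 0.991, 0.0, -0.0]
contact_force: [-1.0, 0.2, 0.2]
width: 0.0876
gripper_force: 0.0
```

```bash
python3 - <<'E'
from h import *
s,c=snap("wrist");print(s["tool_pos"],s["contact_force"])
np.savez("w1.npz",tp=s["tool_pos"],tr=s["tcp_rot"],**{k:v for k,v in c.items()})
cv2.imwrite("pics/w1.png",c["frame"][:,:,::-1])
E
```

```text
[0.47419498 0.15469495 0.24969654] [-1.01998851  0.23323069  0.21546291]
```

View pics/w1.png

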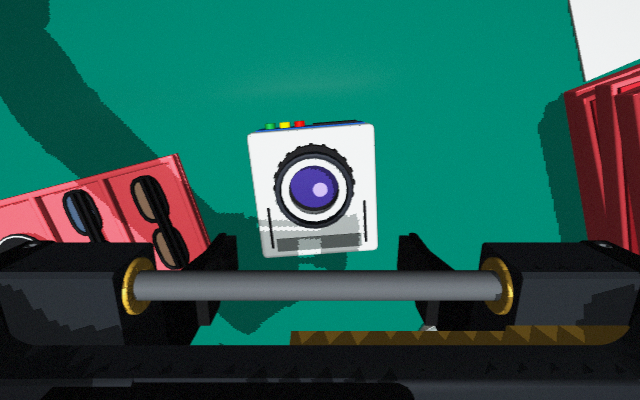

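The wrist view shows the lens centred near (314,187), with a white rim ring around the purple glass. The tray is at lower left and nothing blocks the view.

Call:
servo_tool(deltas=[[1,-0.005,-0.004,0.03,0],[1,-0.01,-0.004,0.08,0],[1,-0.01,-0.004,0.08,0],[1,-0.01,-0.004,0.08,0],[1,-0.01,-0.004,0.08,0]])

```text
clock: 2.2
tool_pos: [0.4841, 0.1482, 0.1721]
tcp_rot: [0.133, 0.991, 0.001, 0.001]
contact_force: [0.0, 0.8, 0.2]
width: 0.0869
gripper_force: 0.0
```

```bash
cat >> h.py <<'E'
def load(n):
    z=np.load(n,allow_pickle=True);c={k:(z[k] if z[k].ndim else float(z[k])) for k in z.files}
    return {"tool_pos":c["tp"],"tcp_rot":c["tr"]},c
def save(n,s,c): np.savez(n,tp=s["tool_pos"],tr=s["tcp_rot"],**c)
def mouth(c,roi):
    g=cv2.cvtColor(c["frame"],cv2.COLOR_RGB2HSV);m=cv2.inRange(g,(0,0,130),(180,60,255))
    k=np.zeros_like(m);x0,x1,y0,y1=roi;k[y0:y1,x0:x1]=m[y0:y1,x0:x1]
    cs,h=cv2.findContours(k,cv2.RETR_CCOMP,cv2.CHAIN_APPROX_NONE)
    return [(cv2.fitEllipse(q),h[0][i][3]>=0) for i,q in enumerate(cs) if cv2.contourArea(q)>800]
E
python3 - <<'E'
from h import *
s,c=snap("wrist");save("w2.npz",s,c);print(s["tool_pos"])
cv2.imwrite("pics/w2.png",c["frame"][:,:,::-1])
print(mouth(c,(180,460,40,245)))
s,c=load("w1.npz");print(mouth(c,(270,360,140,210)))
E
```

```text
[0.48408903 0.14820526 0.1721354 ]
[(((316.86236572265625, 198.6711883544922), (80.66470336914062, 84.57279205322266), 93.26029968261719), np.False_), (((316.9726867675781, 199.1406707763672), (64.04007720947266, 65.625244140625), 93.70494079589844), np.True_), (((318.4761962890625, 183.27110290527344), (144.72877502441406, 168.53839111328125), 90.8987808227539), np.False_)]
[(((313.4482421875, 188.04537963867188), (55.05903625488281, 61.141456604003906), 94.03771209716797), np.False_), (((314.20831298828125, 179.35520935058594), (89.18553924560547, 95.26856994628906), 87.08167266845703), np.False_)]
```

View pics/w2.png

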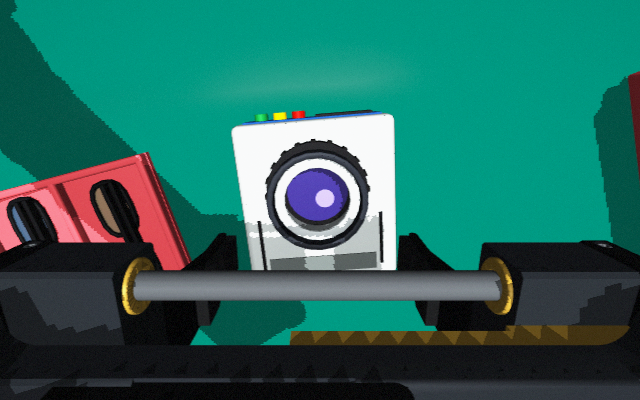

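The closer view puts the lens ring at (317,199). I'll take a side view on the way to the tray so I can triangulate the rim height.

Call:
servo_tool(deltas=[[1,0,-0.05,0,0],[1,0,-0.1,0,0],[1,0,-0.1,0,0],[1,0,-0.1,0,0]])

```text
clock: 2.65
tool_pos: [0.4576, 0.0504, 0.1717]
tcp_rot: [0.134, 0.991, 0.001, 0.001]
contact_force: [0.2, 0.0, 0.2]
width: 0.087
gripper_force: 0.0
```

```bash
python3 - <<'E'
from h import *
s,c=snap("wrist");save("w3.npz",s,c);print(s["tool_pos"])
o=[]
for n,roi in(("w1.npz",(260,370,130,230)),("w2.npz",(180,460,40,245)),("w3.npz",(300,640,40,260))):
    s,c=load(n);es=mouth(c,roi);print(n,[(np.round(np.r_[e[0],e[1],e[2]],1),h) for e,h in es])
    hs=[e for e,h in es if h]
    if hs:o.append(ray(c,hs[0][0],s))
for i in range(len(o)):
    for j in range(i):print(i,j,cross(o[i],o[j]))
cv2.imwrite("pics/w3.png",c["frame"][:,:,::-1])
E
```

```text
[0.45760361 0.05042518 0.17166644]
w1.npz [(array([313.4, 189.4,  61.9,  64.9,  95.4]), np.False_), (array([313.5, 189.5,  49.2,  50.6,  94.1]), np.True_), (array([314.8, 179.8, 116.9, 127.3,  88.7]), np.False_), (array([313.6, 185.8,  81.1,  85.8,   1.5]), np.True_)]
w2.npz [(array([316.9, 198.7,  80.7,  84.6,  93.3]), np.False_), (array([317. , 199.1,  64. ,  65.6,  93.7]), np.True_), (array([318.5, 183.3, 144.7, 168.5,  90.9]), np.False_)]
w3.npz [(array([448. , 198.5,  77. ,  88.1,  54.3]), np.False_), (array([447.3, 197.8,  60.6,  68. ,  60. ]), np.True_), (array([431.1, 186.6, 155.2, 171.4,  67.3]), np.False_)]
1 0 (array([0.47844924, 0.15203699, 0.08953427]), np.float64(9.412264474192779e-07))
2 0 (array([0.47791598, 0.15221632, 0.09068488]), np.float64(0.0005374195633565109))
2 1 (array([0.47784775, 0.15219618, 0.09082651]), np.float64(0.0004956354660618536))
```

Call:
servo_tool(deltas=[[1,-0.107,-0.281,0.02,0],[1,-0.107,-0.281,0.02,0],[1,-0.107,-0.281,0.02,0],[1,-0.107,-0.281,0.02,0],[1,-0.107,-0.281,0.02,0],[1,-0.107,-0.281,0.02,0],[1,-0.107,-0.281,0.02,0],[1,-0.107,-0.281,0.02,0],[1,-0.107,-0.281,0.02,0]])

```text
clock: 3.6
tool_pos: [0.4868, -0.2466, 0.1499]
tcp_rot: [0.132, 0.991, 0.0, 0.0]
contact_force: [0.3, -0.0, -0.5]
width: 0.0872
gripper_force: 0.0
```

```bash
python3 - <<'E'
from h import *
s,c=snap("wrist");save("w4.npz",s,c);print(s["tool_pos"],s["tcp_rot"])
cv2.imwrite("pics/w4.png",c["frame"][:,:,::-1])
E
```

```text
[ 0.48679768 -0.24662676  0.14986947] [1.32083666e-01 9.91238510e-01 3.48562043e-04 7.39070907e-06]
```

View pics/w4.png

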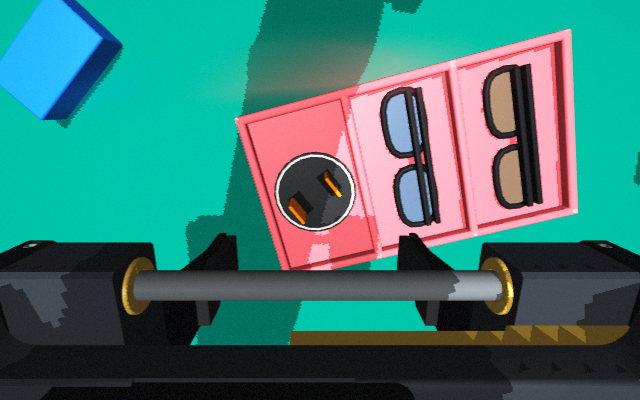

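The cap is in the tray's left-hand cell in this view. Its disc is centred at about (315,191), and the orange plates are at (298,208) and (331,184), so the pinch axis is diagonal to the tool.

```bash
cat >> h.py <<'E'
def capfit(s,c,roi,ztop,zfl):
    f=c["frame"];x0,x1,y0,y1=roi;h=cv2.cvtColor(f,cv2.COLOR_RGB2HSV)
    w=np.zeros(h.shape[:2],np.uint8);w[y0:y1,x0:x1]=255
    p=cv2.inRange(h,(0,0,0),(180,110,255))|cv2.inRange(h,(0,0,0),(180,255,90))|cv2.inRange(h,(5,120,60),(25,255,255))
    cs=cv2.findContours(p&w,0,cv2.CHAIN_APPROX_NONE)[0];e=cv2.fitEllipse(cv2.convexHull(max(cs,key=cv2.contourArea)))
    o=cv2.inRange(h,(5,150,90),(25,255,255))&w
    print("ellipse",np.round(np.r_[e[0],e[1]],1),"centre",plane(c,e[0],zfl,s).round(4))
    Rt=R.from_quat(s["tcp_rot"]).as_matrix()
    P=[]
    for q in cv2.findContours(o,0,2)[0]:
        if cv2.contourArea(q)<15: continue
        b=cv2.boxPoints(cv2.minAreaRect(q));W=np.array([Rt.T@(plane(c,x,ztop,s)-s["tool_pos"]) for x in b])
        print("orange px",b.mean(0).round(1),"corners tool mm",(W[:,:2]*1e3).round(1).tolist());P.append(b.mean(0))
E
python3 - <<'E'
from h import *
s,c=load("w4.npz");capfit(s,c,(265,365,145,240),.05,.022)
cv2.imwrite("pics/w4c.png",cv2.resize(c["frame"][140:240,265,None][:0] if 0 else c["frame"][140:240,265:365,::-1],(600,600),interpolation=cv2.INTER_CUBIC))
E
```

```text
ellipse [323.1 190.   89.2  96.2] centre [ 0.4863 -0.2384  0.022 ]
orange px [297.6 210.9] corners tool mm [[-2.6, -24.9], [3.4, -18.1], [-14.6, -3.6], [-20.8, -10.5]]
orange px [331.5 184.7] corners tool mm [[22.6, 5.5], [25.2, 9.2], [5.6, 22.8], [2.9, 19.1]]
```

View pics/w4c.png

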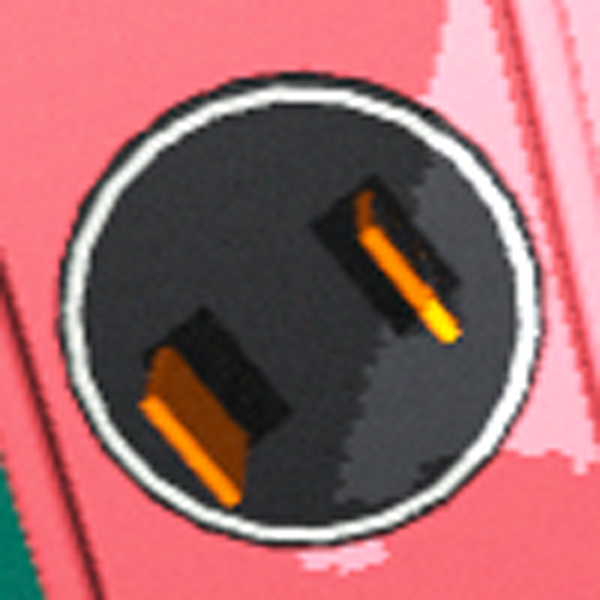

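The crop shows the bright plate tops running from (148,402) to (235,500) and from (368,232) to (452,335). The disc is centred at about (300,310) in the crop, which is (315,191.7) in the full image.

```bash
python3 - <<'E'
from h import *
s,c=load("w4.npz");Rt=R.from_quat(s["tcp_rot"]).as_matrix()
f=lambda u,v:(265+(u+.5)/6-.5,140+(v+.5)/6-.5)
g=lambda p,z:(Rt.T@(plane(c,p,z,s)-s["tool_pos"]))*1e3
h=cv2.cvtColor(c["frame"],cv2.COLOR_RGB2HSV);w=cv2.inRange(h,(0,0,150),(180,45,255))
m=np.zeros_like(w);m[145:240,270:360]=w[145:240,270:360]
q=max(cv2.findContours(m,0,1)[0],key=cv2.contourArea);e=cv2.fitEllipse(cv2.convexHull(q));print(e)
print("ring",g(e[0],.022),"disc",g(f(300,310),.022))
P=[g(f(*x),.05) for x in((148,402),(235,500),(368,232),(452,335))];print(np.round(P,1))
L=(P[0]+P[1])/2;Q=(P[2]+P[3])/2;print("mid",(L+Q)/2,"gap",np.linalg.norm(L-Q))
d=Q-L;print("pinch ang from y to x deg",np.degrees(np.arctan2(d[0],d[1])))
for a,b in((0,1),(2,3)):
    d=P[b]-P[a];print(np.degrees(np.arctan2(d[1],-d[0])),np.linalg.norm(d))
E
```

```text
((314.7395324707031, 191.7313995361328), (75.50188446044922, 78.62672424316406), 91.65277099609375)
ring [9.84982600e-01 7.61938800e-03 1.27869584e+02] disc [  1.44177142  -0.13503622 127.86952084]
[[ -4.7 -21.3  99.9]
 [-19.3  -9.3  99.9]
 [ 19.6   9.4  99.9]
 [  5.   21.2  99.9]]
mid [1.19408989e-01 1.10419707e-02 9.98695129e+01] gap 39.0507517390246
pinch ang from y to x deg 38.49630706132808
39.53032969104282 18.917718056402876
38.89167833086781 18.765464031186582
```

Call:
servo_tool(deltas=[[1,0.0006,0,0.01,-8],[1,0.0006,0,0.03,-16],[1,0.0006,0,0.05,-24],[1,0.0006,0,0.07,-32],[1,0.0006,0,0.07,-39],[1,0.0006,0,0.07,-39],[1,0.0006,0,0.07,-39]])

```text
clock: 4.35
tool_pos: [0.4859, -0.2474, 0.0804]
tcp_rot: [-0.204, 0.979, 0.0, 0.001]
contact_force: [-0.3, -0.3, 0.2]
width: 0.0867
gripper_force: 0.0
```

```bash
python3 - <<'E'
from h import *
s=r.get_state();print(s["q"].round(2),s["tool_pos"],R.from_quat(s["tcp_rot"]).as_matrix().round(4), s["contact_force"])
E
```

```text
[-0.13  0.32  0.61  1.87 -0.21  1.02  2.55] [ 0.48588396 -0.24738652  0.08038799] [[-9.167e-01 -3.995e-01  1.100e-03]
 [-3.995e-01  9.167e-01  5.000e-04]
 [-1.200e-03 -0.000e+00 -1.000e+00]] [-0.32468819 -0.34457552  0.1684869 ]
```

Call:
servo_tool(deltas=[[0.75,0,0,0.02,0],[0.75,0,0,0.04,0],[0.75,0,0,0.052,0],[0.75,0,0,0.055,0],[0.75,0,0,0.055,0],[0.75,0,0,0.055,0]])

```text
clock: 4.95
tool_pos: [0.4857, -0.2487, 0.0257]
tcp_rot: [-0.205, 0.979, -0.0, 0.001]
contact_force: [-0.2, 0.8, -1.2]
width: 0.0652
gripper_force: 0.0
```

Call:
servo_tool(deltas=[[0.75,-0.001,0.0015,0,0],[0.3,-0.001,0.0015,0,0],[0,-0.001,0.0015,0,0],[0,-0.001,0.0015,0,0],[0,-0.001,0.0015,0,0],[0,-0.001,0.0015,0,0],[0,-0.001,0.0015,0,0],[0,-0.001,0.0015,0,0]], squeeze=25)

```text
clock: 5.75
tool_pos: [0.4856, -0.2468, 0.0251]
tcp_rot: [-0.205, 0.979, 0.0, 0.0]
contact_force: [-1.0, 0.3, 5.9]
width: 0.0298
gripper_force: 25.0
```

Call:
servo_tool(deltas=[[0,0,0,-0.01,0],[0,0,0,-0.03,0],[0,0,0,-0.07,0],[0,0,0,-0.11,0],[0,0,0,-0.14,0],[0,0,0,-0.14,0],[0,0,0,-0.14,0],[0,0,0,-0.14,0]])

```text
clock: 6.55
tool_pos: [0.4848, -0.2462, 0.1637]
tcp_rot: [-0.205, 0.979, 0.001, -0.001]
contact_force: [-0.2, 0.2, -1.4]
width: 0.0298
gripper_force: 25.0
```

```bash
python3 - <<'E'
from h import *
s,c=snap("wrist");save("w5.npz",s,c);print(s["tool_pos"],s["contact_force"],s["torque"],s["q"].round(2),s["width"])
t=np.array(s["tool_pos"]);Rt=R.from_quat(s["tcp_rot"]).as_matrix();print(Rt.round(3))
print(proj(c,t,s),proj(c,t+Rt@[0,0,.003],s))
d=np.array([0.478,0.1522,t[2]])-t;print("to lens, tool axes",Rt.T@d)
cv2.imwrite("pics/w5.png",c["frame"][:,:,::-1])
E
```

```text
[ 0.48476623 -0.24624005  0.16372027] [-0.15328596  0.17546813 -1.43286686] [0.02291787 0.070533   0.0001132 ] [-0.13  0.21  0.58  1.78 -0.12  1.19  2.48] 0.02979553283529195
[[-0.916 -0.401 -0.002]
 [-0.401  0.916  0.001]
 [ 0.001  0.001 -1.   ]]
[313.84328914 249.51274611] [313.89129291 247.22972255]
to lens, tool axes [-1.53709076e-01  3.67659753e-01  2.83928635e-04]
```

View pics/w5.png

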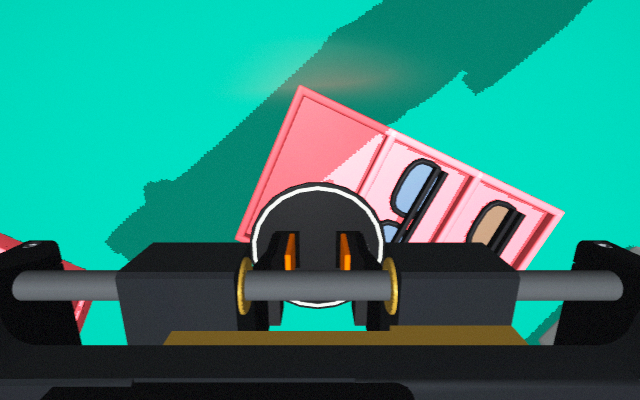

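The cap is held squarely between the pads. Its flange disc is centred at about (318,245) and the plates at (291,247) and (344,247). The gripper's midline appears near column 317.5 instead of the 314 the calibration predicts, so the wrist camera has about a 2 mm y bias. I'll re-measure the lens with the cap in view.

Call:
servo_tool(deltas=[[0,-0.02,0.035,0,0],[0,-0.045,0.07,0,0],[0,-0.07,0.11,0,0],[0,-0.095,0.15,0,0],[0,-0.12,0.19,0,0],[0,-0.145,0.23,0,0],[0,-0.17,0.27,0,0],[0,-0.195,0.305,0,0],[0,-0.215,0.34,0,0],[0,-0.233,0.366,0,0]])

```text
clock: 7.6
tool_pos: [0.551, 0.1849, 0.1633]
tcp_rot: [-0.206, 0.979, 0.0, -0.001]
contact_force: [0.5, -0.6, -0.4]
width: 0.0299
gripper_force: 25.0
```

Call:
servo_tool(deltas=[[0,0,0,0,0],[0,0,0,0,0],[0,0,0,0,0]])

```text
clock: 7.9
tool_pos: [0.5518, 0.1805, 0.1641]
tcp_rot: [-0.204, 0.979, -0.0, -0.001]
contact_force: [-0.3, -1.0, -0.7]
width: 0.0303
gripper_force: 25.0
```

```bash
python3 - <<'E'
from h import *
s,c=snap("wrist");save("w6.npz",s,c);print(s["tool_pos"],s["contact_force"],s["torque"],s["q"].round(2),s["width"])
Rt=R.from_quat(s["tcp_rot"]).as_matrix();print(Rt.round(4))
for e,h in mouth(c,(220,420,30,178)):
    print(np.round(np.r_[e[0],e[1]],1),h,"lens tool mm",(Rt.T@(plane(c,e[0],.091,s)-s["tool_pos"])*1e3).round(1))
# cap white ring: upper-arc points
g=cv2.cvtColor(c["frame"],cv2.COLOR_RGB2HSV);m=cv2.inRange(g,(0,0,150),(180,60,255))
cv2.imwrite("pics/w6.png",c["frame"][:,:,::-1])
E
```

```text
[0.55182433 0.18054165 0.16408597] [-0.3164698  -1.04067087 -0.67851463] [ 0.02639902  0.04768979 -0.00508048] [-0.64  0.28  0.29  1.67 -0.08  1.21  1.65] 0.030271934442373267
[[-9.166e-01 -3.998e-01 -1.100e-03]
 [-3.998e-01  9.166e-01 -1.100e-03]
 [ 1.500e-03 -6.000e-04 -1.000e+00]]
[318.7  99.1  94.9  99.1] False lens tool mm [79.6  2.9 73.2]
[318.9 100.1  74.   77.7] True lens tool mm [79.   3.1 73.2]
[315.3 104.9 156.8 197.9] False lens tool mm [75.8  0.6 73.2]
[319.7  99.6 113.6 121.9] True lens tool mm [79.3  3.6 73.2]
```

View pics/w6.png

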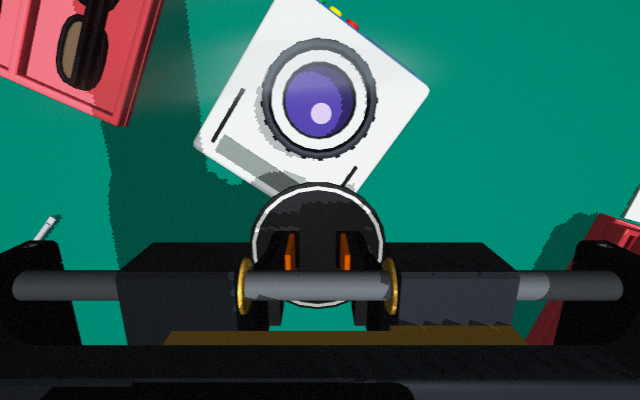

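The image shows the lens mouth at (319,100) and the cap disc near (318,245) in one view, so both can be compared with the same camera bias.

```bash
python3 - <<'E'
from h import *
for n in("w5.npz","w6.npz"):
    s,c=load(n);Rt=R.from_quat(s["tcp_rot"]).as_matrix()
    g=cv2.cvtColor(c["frame"],cv2.COLOR_RGB2HSV);m=cv2.inRange(g,(0,0,120),(180,70,255))
    v,u=np.nonzero(m);rr=np.hypot(u-318,v-245);k=(rr>54)&(rr<66)&((v<238)&((n=="w5.npz")|(v>205))|(v>302))
    if n=="w5.npz": k&=~((u>355)&(v<238)&0>0)
    e=cv2.fitEllipseDirect(np.c_[u,v][k].astype(np.float32));print(n,k.sum(),np.round(np.r_[e[0],e[1],e[2]],1),
     "cap tool mm",(Rt.T@(plane(c,e[0],s["tool_pos"][2]-.003,s)-s["tool_pos"])*1e3).round(1))
E
```

```text
w5.npz 948 [316.4 246.  117.6 126.8  75.1] cap tool mm [0.7 1.4 3. ]
w6.npz 399 [317.1 246.5 116.9 126.8  88.7] cap tool mm [0.5 1.8 3. ]
```

Call:
servo_tool(deltas=[[0,0.03,0.0005,0,0],[0,0.06,0.001,0,0],[0,0.0785,0.0013,0,0],[0,0.0785,0.0013,0.015,0],[0,0.0785,0.0013,0.035,0],[0,0.0785,0.0013,0.035,0],[0,0.0785,0.0013,0.035,0],[0,0.0785,0.0013,0.035,0],[0,0.0785,0.0013,0.035,0]])

```text
clock: 8.85
tool_pos: [0.4801, 0.1518, 0.1307]
tcp_rot: [-0.205, 0.979, 0.0, 0.001]
contact_force: [0.1, -0.8, 0.3]
width: 0.03
gripper_force: 25.0
```

```bash
python3 - <<'E'
from h import *
S=[]
for i in range(4):
    s,c=snap("top");S.append(np.r_[s["tool_pos"],s["contact_force"]])
print(np.round(S,4));s=r.get_state();print(R.from_quat(s["tcp_rot"]).as_matrix().round(4))
cv2.imwrite("pics/sc.png",cv2.resize(capture("scene")["frame"][140:240,340:460,::-1],(720,600),interpolation=cv2.INTER_CUBIC))
E
```

```text
[[ 0.4801  0.1518  0.1307  0.0549 -0.8094  0.273 ]
 [ 0.48    0.1518  0.1306 -0.6076  0.6877 -0.8082]
 [ 0.4799  0.1519  0.1304 -0.4112  0.0723 -0.684 ]
 [ 0.4798  0.1519  0.1302  0.5321  0.5915 -0.5928]]
[[-9.160e-01 -4.013e-01  4.000e-04]
 [-4.013e-01  9.160e-01  3.000e-04]
 [-4.000e-04  1.000e-04 -1.000e+00]]
```

View pics/sc.png

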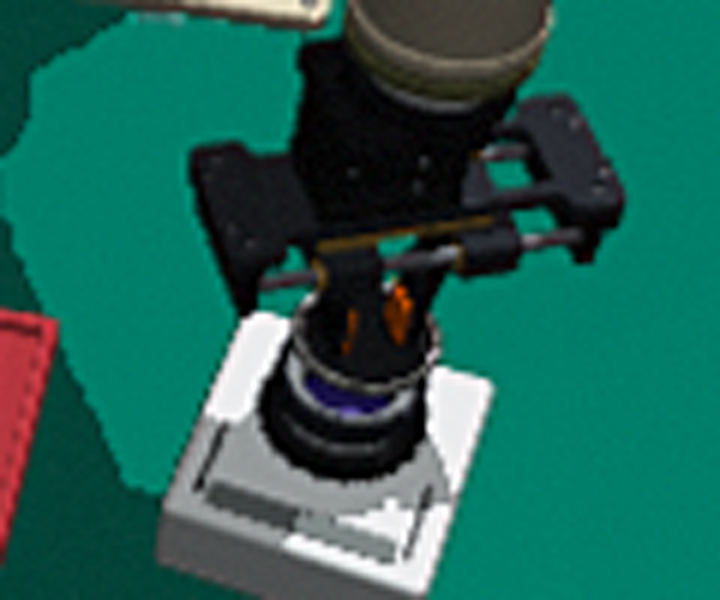

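The scene crop shows the cap poised above the mouth, roughly concentric with it. I'll let the arm settle and trim the position.

Call:
servo_tool(deltas=[[0,0.001,-0.0013,0,0],[0,0.001,-0.0013,0,0],[0,0.001,-0.0013,0,0],[0,0.001,-0.0013,0,0],[0,0.001,-0.0013,0,0],[0,0.001,-0.0013,0,0]])

```text
clock: 9.7
tool_pos: [0.4792, 0.1502, 0.1298]
tcp_rot: [-0.205, 0.979, 0.0, -0.0]
contact_force: [-0.7, 0.1, -0.5]
width: 0.0301
gripper_force: 25.0
```

Call:
servo_tool(deltas=[[0,0,0,0,0],[0,0,0,0,0],[0,0,0,0,0]])

```text
clock: 10.0
tool_pos: [0.4792, 0.1502, 0.1298]
tcp_rot: [-0.205, 0.979, 0.0, -0.0]
contact_force: [0.8, 0.7, -0.9]
width: 0.03
gripper_force: 25.0
```

Call:
servo_tool(deltas=[[0,0,0,0.006,0],[0,0,0,0.012,0],[0,0,0,0.016,0],[0,0,0,0.018,0],[0,0,0,0.019,0],[0,0,0,0.02,0],[0,0,0,0.02,0],[0,0,0,0.02,0]])

```text
clock: 10.8
tool_pos: [0.4793, 0.1502, 0.11]
tcp_rot: [-0.205, 0.979, 0.0, 0.0]
contact_force: [0.2, -0.6, -0.9]
width: 0.0302
gripper_force: 25.0
```

Call:
servo_tool(deltas=[[0,0,0,0.0005,0],[0,0,0,0.001,0],[0,0,0,0.0015,0],[0,0,0,0.002,0],[0,0,0,0.002,0],[0,0,0,0.002,0]])

```text
clock: 11.4
tool_pos: [0.4792, 0.1502, 0.1078]
tcp_rot: [-0.205, 0.979, 0.0, 0.0]
contact_force: [0.7, 1.3, -0.8]
width: 0.0299
gripper_force: 25.0
```

Call:
servo_tool(deltas=[[0,0,0,0.0005,0],[0,0,0,0.001,0],[0,0,0,0.0015,0],[0,0,0,0.002,0],[0,0,0,0.002,0],[0,0,0,0.002,0]])

```text
clock: 12.0
tool_pos: [0.4792, 0.1502, 0.1058]
tcp_rot: [-0.205, 0.979, 0.0, -0.0]
contact_force: [0.0, -0.1, -0.9]
width: 0.0302
gripper_force: 25.0
```

Call:
servo_tool(deltas=[[0,0,0,0.0005,0],[0,0,0,0.001,0],[0,0,0,0.0015,0],[0,0,0,0.0015,0],[0,0,0,0.0015,0]])

```text
clock: 12.5
tool_pos: [0.4792, 0.1502, 0.1044]
tcp_rot: [-0.205, 0.979, 0.0, 0.0]
contact_force: [-0.2, 0.1, 0.9]
width: 0.0297
gripper_force: 25.0
```

Call:
servo_tool(deltas=[[0,0,0,0.0005,0],[0,0,0,0.001,0],[0,0,0,0.0015,0],[0,0,0,0.0015,0],[0,0,0,0.0015,0]])

```text
clock: 13.0
tool_pos: [0.4792, 0.1502, 0.1029]
tcp_rot: [-0.205, 0.979, 0.0, 0.0]
contact_force: [-1.0, -0.1, 2.1]
width: 0.0302
gripper_force: 25.0
```

Call:
servo_tool(deltas=[[0,0,0,0.0005,0],[0,0,0,0.001,0],[0,0,0,0.001,0],[0,0,0,0.001,0],[0,0,0,0.001,0]])

```text
clock: 13.5
tool_pos: [0.4792, 0.1502, 0.1019]
tcp_rot: [-0.205, 0.979, 0.0, 0.0]
contact_force: [-1.5, -0.3, 3.6]
width: 0.03
gripper_force: 25.0
```

Call:
servo_tool(deltas=[[0,0,0,0.0005,0],[0,0,0,0.001,0],[0,0,0,0.0015,0],[0,0,0,0.002,0],[0,0,0,0.002,0],[0,0,0,0.002,0]])

```text
clock: 14.1
tool_pos: [0.4793, 0.1502, 0.1]
tcp_rot: [-0.205, 0.979, 0.0, 0.0]
contact_force: [-3.3, -0.9, 7.6]
width: 0.0301
gripper_force: 25.0
```

Call:
servo_tool(deltas=[[0,0,0,0.0005,0],[0,0,0,0.0008,0],[0,0,0,0.0008,0],[0,0,0,0.0008,0]])

```text
clock: 14.5
tool_pos: [0.4793, 0.1502, 0.0993]
tcp_rot: [-0.205, 0.979, 0.0, 0.0]
contact_force: [-2.8, -1.5, 8.5]
width: 0.0299
gripper_force: 25.0
```

Call:
servo_tool(deltas=[[0,0.0004,0.0002,0,0],[0,0.0008,0.0004,0,0],[0,0.0008,0.0004,0.0002,0],[0,0.0008,0.0004,0.0002,0]])

```text
clock: 14.9
tool_pos: [0.4792, 0.1503, 0.0995]
tcp_rot: [-0.205, 0.979, 0.0, 0.001]
contact_force: [0.7, -0.6, 8.3]
width: 0.0302
gripper_force: 25.0
```

Call:
servo_tool(deltas=[[0.38,0,0,0,0],[0.41,0,0,0,0],[0.44,0,0,0,0],[0.47,0,0,0,0],[0.5,0,0,0,0],[0.55,0,0,0,0],[0.6,0,0,0,0],[0.62,0,0,0,0],[0.62,0,0,0,0]])

```text
clock: 15.8
tool_pos: [0.4781, 0.1502, 0.0986]
tcp_rot: [-0.205, 0.979, -0.0, -0.0]
contact_force: [0.3, -0.3, -0.2]
width: 0.0536
gripper_force: 0.1
```

Call:
servo_tool(deltas=[[0.62,0,0,-0.003,0],[0.62,0,0,-0.01,0],[0.62,0,0,-0.03,0],[0.62,0,0,-0.06,0],[0.62,0,0,-0.1,0],[0.62,-0.03,0,-0.1,0],[0.62,-0.08,0,-0.1,0],[0.62,-0.08,0,-0.1,0],[0.62,-0.08,0,-0.1,0]])

```text
clock: 16.7
tool_pos: [0.5517, 0.1823, 0.1981]
tcp_rot: [-0.205, 0.979, -0.001, -0.001]
contact_force: [0.2, 0.1, -0.2]
width: 0.0538
gripper_force: 0.0
```

```bash
python3 - <<'E'
from h import *
s,c=snap("wrist");save("w7.npz",s,c);print(s["tool_pos"],s["contact_force"])
cv2.imwrite("pics/w7.png",cv2.resize(c["frame"][10:210,200:440,::-1],(720,600),interpolation=cv2.INTER_CUBIC))
E
```

```text
[0.55170895 0.18232624 0.19812569] [ 0.2455061   0.12061007 -0.17029882]
```

View pics/w7.png

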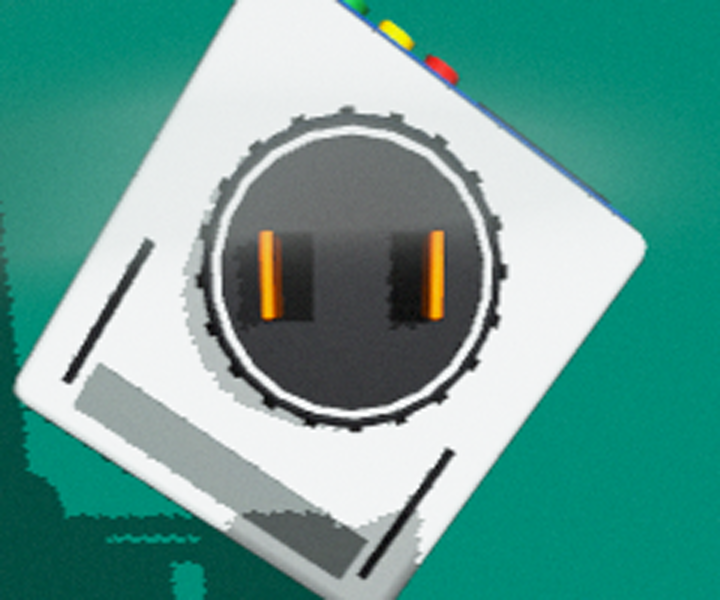

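The crop shows the cap seated and concentric in the collar, with the plate tops at (267,275) and (436,275). That gap is about 39 mm, so the tabs are free. I'll triangulate the cap's height to confirm it latched.

Call:
servo_tool(deltas=[[0.62,0,0.04,0,0],[0.62,0,0.08,0,0],[0.62,0,0.08,0,0],[0.62,0,0.08,0,0],[0.62,0,0.08,0,0]])

```text
clock: 17.25
tool_pos: [0.5197, 0.2541, 0.1996]
tcp_rot: [-0.204, 0.979, 0.0, 0.001]
contact_force: [0.4, -0.4, -0.1]
width: 0.0538
gripper_force: 0.0
```

```bash
python3 - <<'E'
from h import *
s,c=snap("wrist");save("w8.npz",s,c)
cv2.imwrite("pics/w8.png",c["frame"][:,:,::-1])
rays=[];tr=[]
for n in("w7.npz","w8.npz"):
    s,c=load(n);h=cv2.cvtColor(c["frame"],cv2.COLOR_RGB2HSV)
    # flange disc: dark hole inside the white ring
    o=cv2.inRange(h,(5,150,120),(28,255,255));d=cv2.inRange(h,(0,0,0),(180,255,140))|o
    P=[cv2.moments(q) for q in cv2.findContours(o,0,2)[0] if cv2.contourArea(q)>40]
    P=sorted((m["m10"]/m["m00"],m["m01"]/m["m00"]) for m in P);P=[p for p in P if p[1]<230];print("orange",np.round(P,1))
    mid=np.mean(P[:2],0) if len(P)>=2 else None
    n_,lab=cv2.connectedComponents(d);l=0
    u=mid.astype(int);w=(cv2.inRange(h,(0,0,150),(180,60,255))>0)
    # cast outward from the middle to first bright pixel
    E=[]
    for a in np.linspace(0,2*np.pi,180,endpoint=False):
        for t in np.arange(36,60,.25):
            x,y=mid+t*np.array([np.cos(a),np.sin(a)])
            if w[int(round(y)),int(round(x))]: E.append((x,y));break
    e=cv2.fitEllipse(np.float32(E));print(len(E),np.round(np.r_[e[0],e[1],e[2]],1))
    rays.append(ray(c,e[0],s));tr.append([ray(c,p,s) for p in P[:2]])
print("flange centre",cross(*rays));A=[cross(tr[0][i],tr[1][i]) for i in(0,1)];print(A,np.linalg.norm(A[0][0]-A[1][0]))
E
```

```text
orange [[288.8 101.8]
 [345.  101.3]]
180 [316.9 100.5  87.6  91.7   1.3]
orange [[175.6 102.3]
 [231.5 102.4]]
180 [213.5 101.3  88.4  93.1 129.7]
flange centre (array([0.478497  , 0.15204947, 0.10267289]), np.float64(0.00019277931609141928))
[(array([0.48737054, 0.13473207, 0.12563989]), np.float64(0.00014466874024376516)), (array([0.47170829, 0.17026798, 0.12549134]), np.float64(0.0003077139588940171))] 0.0388346406120873
```

```bash
python3 - <<'E'
from h import *
from scipy.optimize import least_squares
D={}
for n,mid in(("w4.npz",(314.7,191.7)),("w7.npz",(316.9,100.5)),("w8.npz",(213.5,101.3))):
    s,c=load(n);h=cv2.cvtColor(c["frame"],cv2.COLOR_RGB2HSV);w=cv2.inRange(h,(0,0,150),(180,60,255))>0
    E=[]
    for a in np.linspace(0,2*np.pi,240,endpoint=False):
        for t in np.arange(28,62,.2):
            x,y=np.array(mid)+t*np.array([np.cos(a),np.sin(a)])
            if w[int(round(y)),int(round(x))]: E.append((x,y));break
    D[n]=(s,c,np.array(E))
def fit(n,rad):   # circle of known radius, level: solve centre and height, robust
    s,c,E=D[n]
    def f(p):
        X=np.array([plane(c,e,p[2],s) for e in E]);return (np.hypot(X[:,0]-p[0],X[:,1]-p[1])-rad)*1e3
    x0=[.486,-.2465,.022] if n=="w4.npz" else [.478,.152,.1]
    o=least_squares(f,x0,loss="soft_l1",f_scale=.3);return o.x.round(4),np.median(abs(f(o.x)))
for rad in(.0345,.0350,.0355,.036):
    print(rad,[fit(n,rad) for n in D])
E
```

```text
0.0345 [(array([ 0.4887, -0.2474,  0.0155]), np.float64(0.24671492890665503)), (array([0.4794, 0.1524, 0.0926]), np.float64(0.16293625381321591)), (array([0.4801, 0.1507, 0.0926]), np.float64(0.1634091774337515))]
0.035 [(array([ 0.4898, -0.2477,  0.0112]), np.float64(0.2502731689365406)), (array([0.4793, 0.1524, 0.0887]), np.float64(0.16526859293279975)), (array([0.4805, 0.1496, 0.0887]), np.float64(0.1657802675052132))]
0.0355 [(array([ 0.4908, -0.248 ,  0.0069]), np.float64(0.2538312882837193)), (array([0.4793, 0.1524, 0.0848]), np.float64(0.16760141486290778)), (array([0.481 , 0.1485, 0.0848]), np.float64(0.1681514832426942))]
0.036 [(array([ 0.4919, -0.2484,  0.0026]), np.float64(0.25738928474046063)), (array([0.4792, 0.1523, 0.0809]), np.float64(0.1699477456545244)), (array([0.4814, 0.1474, 0.0809]), np.float64(0.17052282855454376))]
```

```bash
python3 -c "
from station import r
print(r.close_job())"
```

```text
the job is handed in; nothing more can be done
None
```

The dust cap is latched in the lens mouth with both tabs sprung out, and the hand is clear; I handed the job in at about 17 s, with peak tool force around 9 N, and no verdict came back.

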